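Lay a painted panel flat and spring it into the varnishing holder

TASK

Take the green painted panel out of the drying rack, lay it down flat on the bare table top with its picture up and let go of it. Then take it again across its width, push the red sprung jaw of the panel holder well back, slip the panel in under both lips and let the jaw close, so that it lies picture up, pressed down flat on the wooden bed, lengthwise and in the middle of it, clamped between the red jaw and the blue stop. Leave the orange panel, the jar, the tape and the brush tin where they are.

Things in the scene. Friction and masses are not known exactly. Their poses are not given: they have to be found in the camera images.
- green_panel: Wooden block 160 (x) x 60 (y) x 24 mm (z), 0.13-0.25 kg, origin at its centre. +z face: picture, green with black bar, pot and leaves; -z: bare wood; edges green. Starts on a long edge in either slot of the rack, picture facing the rack's +y, underside 8 mm and top edge 68 mm above the table. Either end may go to the jaw.
- orange_panel: A panel of the same size and axes with an orange picture and edges, standing in the rack's other slot. Leave it.
- rack: Drying rack fixed to the table: board 150 x 150 x 8 mm, two slots along its x axis at y = -40 and +40 mm, each 31 mm wide between rails 10 mm thick that rise to 20 mm above the table. Origin: centre of the underside. Stands left or right of the free middle of the table; yaw varies.
- holder: Panel holder fixed to the table, opposite side to the rack. Origin on the table top under the middle of a seated panel; x axis from the red jaw (-x) to the blue stop (+x), roughly away from the robot. Base plate x -155 to +95, y +-50, 10 mm high; wooden bed 40 mm wide, top 34 mm above the table: the panel overhangs it 10 mm each side. Grey back plate at x -150, 60 mm high.
- seat (a point): Fixed point on top of the bed under the middle of a seated panel, 34 mm above the table, axes as the holder's. With the jaw shut only 146 mm is free between jaw and stop; a seated panel holds the jaw 14 mm open. A level panel cannot drop in: even with the jaw fully back the lips are 156 mm apart. One way: tilt about 0.4 rad. Once clamped the panel does not sink by itself: press it down (10 to 15 N).
- stop_face (a point): Middle of the blue stop's inner face at bed height; holder x = +80 mm. The stop is 70 mm wide, 12 mm thick; its lip reaches 12 mm inward (to x = +68); lip underside 66 mm, top 71 mm above the table, so the lip stands 8 mm above a seated panel.
- jaw (a joint): Travel of the red jaw in m: 0 shut (at rest), grows as it is pushed towards holder -x, firm end at 0.038. The spring pushes back with 2.4 N at 0, 10 N at 0.038. Put one end under the jaw's lip, push back to about 0.033, lower the other end inside the stop's lip; the spring then slides the panel along under the stop's lip.
- jaw_face (a point): Middle of the red jaw's inner (+x) face at bed height, 34 mm above the table; moves with the jaw: holder x = -66 mm minus the travel. Jaw 70 mm wide, block 30 mm deep; its lip reaches 16 mm from this face towards the stop; lip underside 66 mm, top 71 mm above the table.
- jar: White paint jar, 72 mm wide, 85 mm high, loose; origin at the centre of its underside. Leave it.
- tape: Roll of blue tape lying flat, 90 mm wide, 25 mm high, loose; origin at the centre of its underside. Leave it.
- brush_tin: White tin 80 mm wide, 100 mm high, brushes up to about 195 mm, loose; origin at the centre of its underside. Leave it.
Things that resemble listed ones, but are neither listed nor needed, are in the scene too. There is more than one size of the green_panel; the job needs the smallest.

How it is judged:
By the outcome, as a careful person would: the job done as asked, in the order asked, and still so for the second after the job is handed in, with the robot touching nothing.
It also fails if it takes over 67 s, if anything falls off the work surface, if the arm or the gripper's body presses on something with over 40 N, if the wrist force passes 120 N, or if a joint passes its speed limit or range.

ROBOT

A 7-joint arm with a two-finger parallel gripper is mounted at the origin on the work surface. World frame = base frame: x ahead of the robot, y to its left, z up, the work surface at z = 0. Lengths are in m, angles in degrees, forces in N, time in s.
With the tool pointing down it reaches from about 0.425 to 0.875 m from the base axis. Payload 4.7 kg.
Tool frame: the origin (TCP) lies at the very end of the fingers, on their centre line; the grasp point (between the pads) lies 19 mm behind it; z points along the fingers, y is the line along which they close (so a half turn about z gives the same grasp; the last joint's range is limited). The gripper opens to 87 mm and grips with 3 to 60 N. Pads are 19 mm wide; open, the fingers measure 117 mm over their backs; the gripper's body (75 mm by 190 mm) begins 51 mm behind the grasp point.
Start: joints at [74.662, 18.392, -4.016, 83.108, 1.295, 78.541, -3.26], TCP at [0.181, -0.624, 0.223] pointing down, gripper open.
Joint ranges: [-163.93, 163.93], [-17.29, 119.83], [-79.2, 71.16], [3.27, 140.29], [-89.18, 269.18], [5.43, 117.66], [-154.24, 154.24]. Speed limits (degrees/s): [147.25, 147.25, 180, 180, 180, 180, 180].

INTERFACE

Orientations are given as [roll, pitch, yaw] about the fixed x, y, z axes, in that order (R = Rz(yaw) Ry(pitch) Rx(roll)).
In Python, from cell import telemetry, cams, env gives the robot as it stands.
- The arm moves only by the tool arm_command, never from a script. Its argument "series" is text: rows parted by semicolons, each of 5 numbers parted by spaces: the shift along the tool's x, y, z in mm, then the turn about the tool's z in rad, then the closure in counts, from 0 (fully open) to 255 (shut). A call has 1 to 20 rows; each row shifts and turns the commanded pose from where the row before left it, along the tool's axes as they then stand; what a row does not reach is not made up. A row lasts 1/12 s, in which the tool goes at most 41.7 mm and 7.16 degrees, less where a joint would pass 70% of its speed; a pose out of reach is approached as far as the arm can. A call is refused whole if a number of a shift passes 41.7 or a number of a turn 0.125, either way. A call with a gripper value outside its range is refused whole. The fingers move at their own pace and stop on an object; "squeeze" is the grip in N (left out, the last holds). Time passes only in rows, so rows that do not move let the fingers close. It gives the time, the measured TCP pose, the force, the opening and the grip force at its end, in the units of the state.
- telemetry.get_obs(): the state, without advancing time (a new reading comes with each control period).
- cams.read_camera(name): name is "scene" or "top" or "wrist"; returns the picture (384x512x3 uint8, blue, green, red); there is no depth.
- cams.calibration(name): a dict with "K" (3x3 intrinsics, pixels), "dist" ([k1, k2, p1, p2, k3] as OpenCV has them; the pictures are not rectified), "origin" and "rotation" of the camera in the world; the wrist camera has in their place "hand_eye" (4x4, takes a point from camera to tool coordinates, whose origin is the TCP and whose axes are the flange's). Camera axes: x right, y down, z forward; pixel columns grow to the right and rows downward; lengths in m; the calibration is good to about 2 mm. A picture is of the moment at which its call begins: read the wrist's pose just before it. calibration takes no time and is no camera call.
- env.sign_off(): hands the job in; it is judged then, once.
The state is a dict: "time_s": time; "qpos": joint angles; "joint_velocities": joint speeds; "effort": joint torques, N m; "tool_pos": TCP position; "tool_rot": TCP orientation; "force": force on the tool from outside, world axes, zero at the start; "wrist_torque": the same for the moment, N m; "grip_width": finger opening in m; "grasp_force": force on a finger pad.
Only numpy, scipy, OpenCV 4.12 (cv2) and the standard library are available. Lean on these libraries where they do the work, as an engineer would, in place of code of your own. Each camera call takes 0.05 s, during which the arm holds its last target. There are 200 camera calls.

## Working session

There is one attempt and no reset: what is moved stays moved. The work goes in short steps, Python scripts to look and compute and a tool call to move; the robot and the scene stay as the last step left them, time stands still between calls to the robot, and variables do not carry over. Pictures are saved under pics/ and viewed, at most 13 in all, crops included, and the job is handed in when it is done.

Besides the shell and the picture viewer there is one more tool, called after ">>>" in YAML: its name, and indented under it one key for each argument. arm_command: Moves the arm, as the interface text tells. Its arguments: {"type":"object","properties":{"series":{"type":"string"},"squeeze":{"type":"number"}},"required":["series"]}

```bash
ls; mkdir -p pics; python3 - <<'E'
from cell import telemetry,cams,env
import cv2,numpy as np
o=telemetry.get_obs();print(o)
for n in("scene","top","wrist"):
    c=cams.calibration(n);print(n,{k:np.round(v,4).tolist() for k,v in c.items() if not isinstance(v,str)})
    im=cams.read_camera(n);cv2.imwrite(f"pics/{n}0.png",im)
a=cv2.imread("pics/scene0.png");b=cv2.imread("pics/top0.png")
E
```

```text
pics
{'time_s': 0.0, 'qpos': array([74.66215552, 18.44032257, -4.01394397, 83.17499419,  1.29640339,
       78.54020695, -3.26058613]), 'joint_velocities': array([ 0.01027632, -0.01332186, -0.0882645 , -0.01143725, -0.03680772,
       -0.01049182, -0.06783676]), 'effort': array([-7.49769561e-05, -4.91301441e+01, -4.04291181e-01, -3.12529814e+01,
       -6.39837189e-02,  4.36585851e-02,  1.98007524e-04]), 'tool_pos': array([ 0.18052535, -0.62385428,  0.22144618]), 'tool_rot': array([-1.79889790e+02,  7.59315350e-03,  1.61457911e+01]), 'force': array([-0.5420785 , -0.4385312 , -0.26290855]), 'wrist_torque': array([-0.04992741,  0.02493648, -0.02965992]), 'grasp_force': 0.0, 'grip_width': 0.08727690971152458}
scene {'K': [[379.2228, 0.0, 258.5784], [0.0, 379.2228, 193.2743], [0.0, 0.0, 1.0]], 'dist': [-0.1192, 0.0, 0.0, 0.0, 0.0], 'origin': [1.1587, -0.4438, 1.1244], 'rotation': [-145.9328, 0.8215, 53.0212]}
top {'K': [[428.2554, 0.0, 257.0389], [0.0, 428.2554, 195.5214], [0.0, 0.0, 1.0]], 'dist': [0.0377, 0.0, 0.0, 0.0, 0.0], 'origin': [0.465, -0.0149, 1.5471], 'rotation': [-176.1453, -0.3786, -90.1131]}
wrist {'K': [[282.8589, 0.0, 251.6771], [0.0, 282.8589, 194.3415], [0.0, 0.0, 1.0]], 'dist': [0.0136, 0.0, 0.0, 0.0, 0.0], 'hand_eye': [[0.0015, -0.9605, -0.2782, 0.0758], [1.0, 0.0014, 0.0004, -0.0002], [-0.0, -0.2782, 0.9605, -0.1618], [0.0, 0.0, 0.0, 1.0]]}
```

View pics/top0.png

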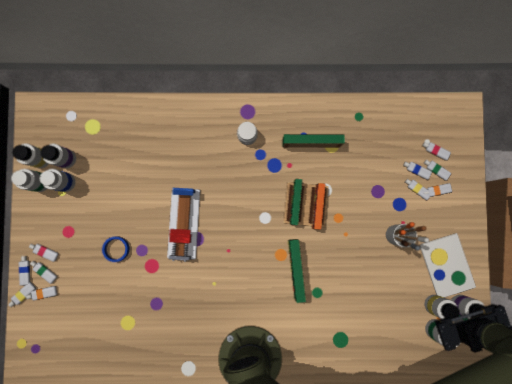

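View pics/scene0.png

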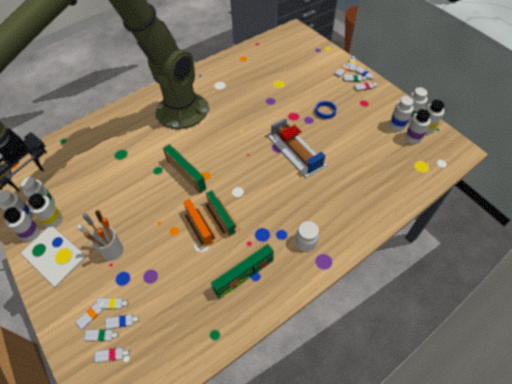

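```bash
cat > h.py <<'E'
from cell import telemetry,cams,env
import cv2,numpy as np
from scipy.spatial.transform import Rotation as Ro
def cam(n):
    c=cams.calibration(n);K=np.array(c["K"],float);d=np.array(c["dist"],float)
    if n=="wrist":
        o=telemetry.get_obs();T=np.eye(4);T[:3,:3]=Ro.from_euler("xyz",o["tool_rot"],degrees=True).as_matrix();T[:3,3]=o["tool_pos"]
        T=T@np.array(c["hand_eye"]);R,t=T[:3,:3],T[:3,3]
    else: R=Ro.from_euler("xyz",c["rotation"],degrees=True).as_matrix();t=np.array(c["origin"])
    return K,d,R,t
def ray(C,px,z):
    K,d,R,t=C;u=cv2.undistortPoints(np.array(px,float).reshape(-1,1,2),K,d)[:,0]
    v=np.c_[u,np.ones(len(u))]@R.T
    return t+v*((z-t[2])/v[:,2])[:,None]
def proj(C,P):
    K,d,R,t=C;return cv2.projectPoints(np.array(P,float).reshape(-1,3),cv2.Rodrigues(R.T)[0],-R.T@t,K,d)[0][:,0]
def mask(im,lo,hi):return cv2.inRange(cv2.cvtColor(im,cv2.COLOR_BGR2HSV),lo,hi)
def rects(m,amin=40):
    cs,_=cv2.findContours(m,cv2.RETR_EXTERNAL,cv2.CHAIN_APPROX_NONE)
    return [cv2.minAreaRect(c) for c in cs if cv2.contourArea(c)>amin]
E
python3 - <<'E'
from h import *
a=cv2.imread("pics/top0.png");b=cv2.imread("pics/scene0.png")
f=lambda im,y0,y1,x0,x1:cv2.resize(im[y0:y1,x0:x1],(400,400),interpolation=cv2.INTER_CUBIC)
cv2.imwrite("pics/c1.png",np.hstack([f(a,165,245,265,345),f(b,145,295,155,305)]))
C=cam("top")
for nm,lo,hi,z in(("green",(40,80,20),(90,255,255),.068),("orange",(5,200,120),(12,255,255),.068),("red",(0,180,70),(4,255,255),.071),("blue",(105,150,40),(125,255,255),.071)):
    for r in rects(mask(a,lo,hi)):
        P=ray(C,cv2.boxPoints(r),z);c=P.mean(0);e=[P[1]-P[0],P[2]-P[1]];e.sort(key=np.linalg.norm)
        print(nm,np.round(r[0]),"c",c.round(3)[:2],"size",[round(float(np.linalg.norm(v)),3) for v in e],"ang",round(float(np.degrees(np.arctan2(e[1][1],e[1][0]))),1))
E
```

```text
green [340. 340.] c [ 0.078 -0.304] size [0.047, 0.049] ang 178.8
green [431. 330.] c [ 0.111 -0.611] size [0.019, 0.053] ang -11.0
green [317. 293.] c [ 0.233 -0.228] size [0.031, 0.031] ang -45.8
green [458. 278.] c [ 0.284 -0.708] size [0.041, 0.042] ang -136.1
green [297. 271.] c [ 0.307 -0.16 ] size [0.037, 0.212] ang -174.4
green [296. 201.] c [ 0.544 -0.159] size [0.029, 0.158] ang -6.1
green [314. 138.] c [ 0.764 -0.222] size [0.032, 0.213] ang -90.1
green [358. 116.] c [ 0.841 -0.38 ] size [0.024, 0.025] ang 179.1
red [180. 236.] c [0.428 0.239] size [0.044, 0.068] ang -90.2
blue [439. 274.] c [ 0.295 -0.642] size [0.03, 0.031] ang -46.0
blue [115. 249.] c [0.384 0.458] size [0.082, 0.082] ang -134.6
blue [400. 204.] c [ 0.534 -0.515] size [0.038, 0.041] ang 178.5
blue [183. 191.] c [0.579 0.229] size [0.02, 0.066] ang -93.7
blue [274. 165.] c [ 0.671 -0.084] size [0.042, 0.042] ang 179.7
blue [260. 154.] c [ 0.707 -0.035] size [0.028, 0.032] ang 179.8
```

View pics/c1.png

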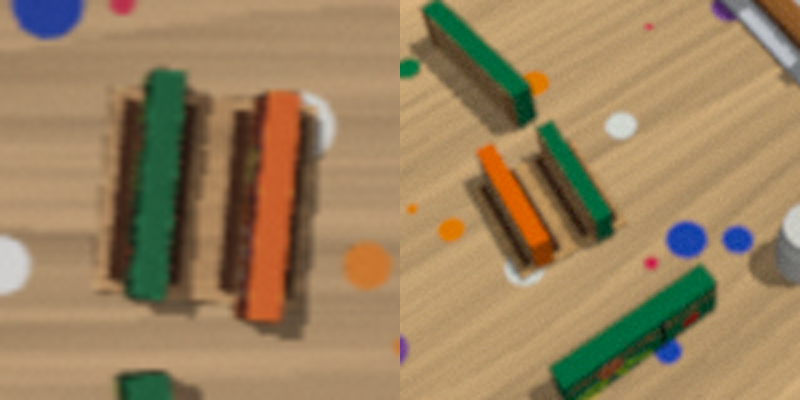

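The top view shows three green panels: (297,271) and (314,138), both about 212 mm long, and (296,201), about 158 mm long and standing in the rack. The rack one fits the 160 mm size, so it is the one I need. The scene crop suggests its bare side faces -y. I'll confirm that from the wrist camera.

>>> arm_command:
  series: "0 0 -10 0.1 0; 0 0 -10 0.1 0; 0 0 -10 0.1 0; 0 0 -10 0.086 0; 8 -17 0 0 0; 16.5 -34.7 0 0 0; 16.5 -34.7 0 0 0; 16.5 -34.7 0 0 0; 16.5 -34.7 0 0 0; 16.5 -34.7 0 0 0; 16.5 -34.7 0 0 0; 16.5 -34.7 0 0 0; 16.5 -34.7 0 0 0; 16.5 -34.7 0 0 0; 16.5 -34.7 0 0 0; 16.5 -34.7 0 0 0; 16.5 -34.7 0 0 0; 16.5 -34.7 0 0 0; 16.5 -34.7 0 0 0; 16.5 -34.7 0 0 0"
  squeeze: 20

```text
time_s: 1.82
tool_pos: [0.4912, -0.1146, 0.2625]
tool_rot: [180.0, -0.0, -6.0]
force: [0.3, 0.2, 0.3]
grip_width: 0.0872
grasp_force: 0.0
```

```bash
python3 - <<'E'
from h import *
C=cam("wrist");a=cams.read_camera("wrist");cv2.imwrite("pics/w1.png",a)
t=cams.read_camera("top");cv2.imwrite("pics/top1.png",t)
o=telemetry.get_obs();print(o["time_s"],o["tool_pos"],o["tool_rot"],C[3])
for r in rects(mask(a,(40,80,20),(90,255,255)),300):print(r,ray(C,cv2.boxPoints(r),.068).round(4).tolist())
Cs=cam("scene");b=cv2.imread("pics/scene0.png")
for n,lo,hi in(("red",(0,180,70),(4,255,255)),("blue",(105,150,40),(125,255,255))):
  for r in rects(mask(b,lo,hi)):print(n,np.round(r[0]),ray(Cs,[r[0]],.071).round(3))
cv2.imwrite("pics/h1.png",np.hstack([cv2.resize(cv2.imread("pics/top0.png")[175:275,145:225],(400,500),interpolation=cv2.INTER_CUBIC),cv2.resize(b[110:185,260:335],(400,500),interpolation=cv2.INTER_CUBIC)]))
E
```

```text
1.9167 [ 0.4933279 -0.1086446  0.2626952] [-1.79804908e+02 -8.45192542e-02 -5.30633494e+00] [ 0.56649183 -0.1223391   0.42434288]
((295.396240234375, 296.1131896972656), (29.609024047851562, 20.640316009521484), 79.3803482055664) [[0.3263, -0.1425, 0.068], [0.3296, -0.1719, 0.068], [0.2797, -0.1773, 0.068], [0.2761, -0.1469, 0.068]]
((283.6346130371094, 234.673095703125), (47.460105895996094, 20.984426498413086), 78.69007110595703) [[0.435, -0.1319, 0.068], [0.438, -0.1597, 0.068], [0.368, -0.168, 0.068], [0.3645, -0.1389, 0.068]]
((281.0171813964844, 120.98391723632812), (22.95391845703125, 130.42758178710938), 1.9091525077819824) [[0.4733, -0.1335, 0.068], [0.6262, -0.1518, 0.068], [0.6227, -0.1779, 0.068], [0.4692, -0.1631, 0.068]]
red [290. 132.] [[0.43  0.233 0.071]]
blue [122. 278.] [[ 0.577 -0.535  0.071]]
blue [ 57. 242.] [[ 0.334 -0.657  0.071]]
blue [282. 234.] [[ 0.748 -0.064  0.071]]
blue [262. 234.] [[ 0.711 -0.112  0.071]]
blue [315. 162.] [[0.595 0.214 0.071]]
blue [399. 122.] [[0.645 0.609 0.071]]
blue [326. 110.] [[0.422 0.425 0.071]]
```

View pics/w1.png

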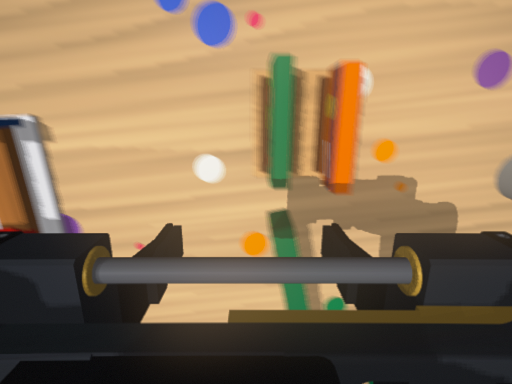

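View pics/h1.png

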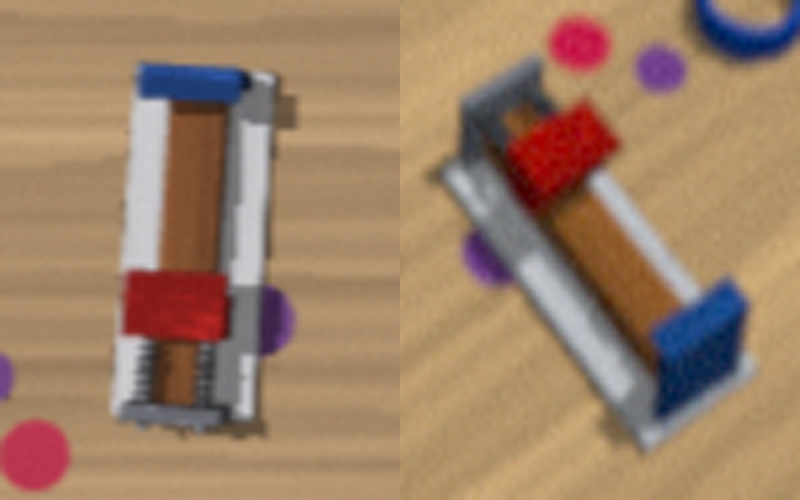

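In the wrist view the green panel's top edge is at (281,121) and the orange one's at (347,125). The top-view rectangle is 29 mm wide instead of 24, because it includes a strip of green face on the +y side, so the picture faces +y. The holder crop shows the blue stop at the far end and the red jaw at the near end.

>>> arm_command:
  series: "9 9 18 0 80; 9 9 18 0 80; 9 9 18 0 80; 9 9 18 0 80; 9 9 18 0 80; 8 10 18 0 80; 0 0 0 0 80; 0 0 0 0 80; 0 0 0 0 80"

```text
time_s: 2.67
tool_pos: [0.5378, -0.1761, 0.1553]
tool_rot: [-180.0, -0.0, -6.0]
force: [-0.4, -0.2, -0.1]
grip_width: 0.06
grasp_force: 0.0
```

```bash
python3 - <<'E'
from h import *
C=cam("wrist");a=cams.read_camera("wrist")
o=telemetry.get_obs();print(o["time_s"],o["tool_pos"],o["tool_rot"],o["grip_width"],o["joint_velocities"].round(1))
m=mask(a,(40,80,20),(90,255,255));cv2.imwrite("pics/w2.png",a)
for r in rects(m,300):print(r,ray(C,cv2.boxPoints(r),.068).round(4).tolist())
E
```

```text
2.7167 [ 0.53811721 -0.17601325  0.1558012 ] [ 1.79984202e+02 -8.22189235e-02 -5.93136241e+00] 0.060100284746266906 [-0.1 -0.6 -0.2 -0.2  0.2 -0.2  0. ]
((241.5, 296.5), (25.0, 27.0), 90.0) [[0.4503, -0.1432, 0.068], [0.4475, -0.1703, 0.068], [0.4181, -0.1673, 0.068], [0.4209, -0.1395, 0.068]]
((234.5086212158203, 178.49986267089844), (155.44244384765625, 27.61659049987793), 89.01223754882812) [[0.6249, -0.158, 0.068], [0.6229, -0.181, 0.068], [0.4792, -0.1682, 0.068], [0.4815, -0.1413, 0.068]]
```

>>> arm_command:
  series: "5 -15 0 0 80; 0 0 20 0 80; 0 0 25 0 80; 0 0 25 0 80; 0 0 25 0 80; 0 0 20 0 80; 0 0 12 0 80; 0 0 0 0 80; 0 0 0 0 150; 0 0 0 0 200; 0 0 0 0 200; 0 0 0 0 200; 0 0 0 0 200; 0 0 0 0 200"
  squeeze: 25

```text
time_s: 3.88
tool_pos: [0.5446, -0.1624, 0.0281]
tool_rot: [180.0, -0.1, -6.0]
force: [0.5, -0.3, 1.4]
grip_width: 0.0275
grasp_force: 0.0
```

>>> arm_command:
  series: "0 0 0 0 255; 0 0 0 0 255; 0 0 0 0 255; 0 0 0 0 255"

```text
time_s: 4.22
tool_pos: [0.5445, -0.1623, 0.028]
tool_rot: [180.0, -0.0, -6.0]
force: [-0.8, 0.9, 3.6]
grip_width: 0.0237
grasp_force: 25.0
```

>>> arm_command:
  series: "0 0 -15 0 255; 0 0 -25 0 255; 0 0 -25 0 255; 0 0 -10 0 255; -1 -10 0 0 255; -3 -18 0 0 255; -4 -24 0 0 255; -4 -24 0 0 255; -4 -24 0 0 255; -4 -24 0 0 255; -4 -24 0 0 255; -4 -24 0 0 255; -4 -24 0 0 255; -4 -24 0 0 255; -3 -18 0 0 255; -1 -6 0 0 255; 0 0 10 0 255; 0 0 20 0 255; 0 0 0 0 255; 0 0 0 0 255"

```text
time_s: 5.88
tool_pos: [0.5282, 0.0828, 0.0704]
tool_rot: [179.9, 0.3, -6.1]
force: [-0.6, 0.3, -1.8]
grip_width: 0.0238
grasp_force: 25.0
```

```bash
python3 - <<'E'
from h import *
o=telemetry.get_obs();p=o["tool_pos"];print(p,o["tool_rot"],o["grip_width"],o["force"])
Cs=cam("scene");b=cams.read_camera("scene");hsv=cv2.cvtColor(b,cv2.COLOR_BGR2HSV)
# -y face of held panel: sample points along its length below fingers' level
y=np.radians(o["tool_rot"][2]);ux=np.array([np.cos(y),np.sin(y),0]);n=np.array([-np.sin(y),np.cos(y),0])
for s in(-.06,-.04,.03,.045,.06):
  for dz in(.0,-.01,.03):
    q=proj(Cs,[p+ux*s-n*.012+np.array([0,0,dz])])[0].round().astype(int);print(s,dz,q,hsv[q[1],q[0]],end=" | ")
q=proj(Cs,[p])[0].astype(int)
cv2.imwrite("pics/s2.png",cv2.resize(b[q[1]-50:q[1]+50,q[0]-50:q[0]+50],(600,600),interpolation=cv2.INTER_CUBIC))
t=cams.read_camera("top");cv2.imwrite("pics/top2.png",t)
E
```

```text
[0.52819085 0.08277141 0.0703909 ] [179.92263714   0.25531696  -6.07361116] 0.023841182509898237 [-0.55129392  0.26049718 -1.82483505]
-0.06 0.0 [263 158] [116  48  37] | -0.06 -0.01 [263 160] [90 14 37] | -0.06 0.03 [263 152] [26 66 31] | -0.04 0.0 [266 162] [14 75 51] | -0.04 -0.01 [266 163] [21 25 70] | -0.04 0.03 [266 156] [108 122  25] | 0.03 0.0 [276 175] [ 19 141  85] | 0.03 -0.01 [276 177] [ 16 136  94] | 0.03 0.03 [277 170] [42 91 87] | 0.045 0.0 [279 178] [ 18 132  89] | 0.045 -0.01 [279 180] [ 17 132  95] | 0.045 0.03 [279 173] [ 25 111  92] | 0.06 0.0 [281 181] [ 16 154  83] | 0.06 -0.01 [281 183] [ 17 136  94] | 0.06 0.03 [281 176] [ 18 115  89] |
```

View pics/s2.png

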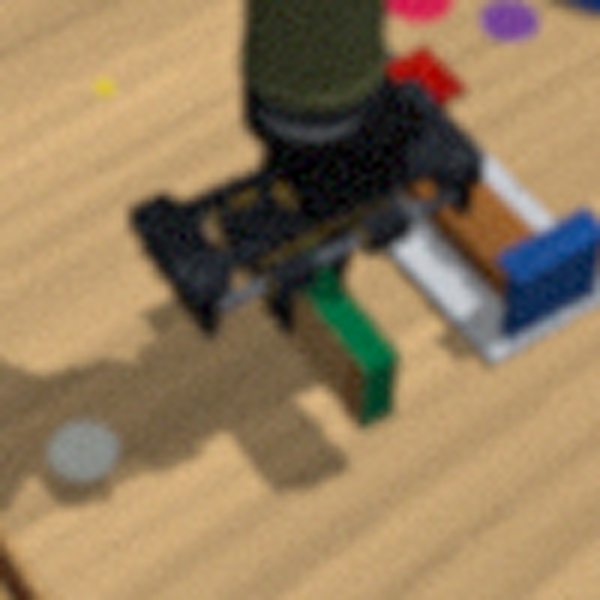

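The -y face, seen at crop (335,365), is bare wood, so the picture faces +y. I'll stand the panel on the table and tip it over towards -y.

>>> arm_command:
  series: "0 0 10 -0.04 255; 0 0 15 0 255; 0 0 12 0 255; 0 0 6 0 255; 0 0 3 0 255; 0 0 2 0 255; 0 0 1 0 255; 0 0 0 0 255; 0 0 0 0 255"

```text
time_s: 6.73
tool_pos: [0.5303, 0.0848, 0.024]
tool_rot: [-180.0, -0.1, -3.7]
force: [0.2, 0.2, -1.3]
grip_width: 0.0238
grasp_force: 25.0
```

>>> arm_command:
  series: "0 0 2 0 255; 0 0 1.5 0 255; 0 0 0 0 255; 0 0 0 0 255; 0 0 0 0 140; 0 0 0 0 60; 0 0 0 0 0; 0 0 0 0 0; 0 0 0 0 0; 0 0 -10 0 0; 0 0 -13 0 0; 0 0 0 0 0; 0 0 0 0 0"

```text
time_s: 7.82
tool_pos: [0.5312, 0.0848, 0.0446]
tool_rot: [-180.0, -0.2, -3.7]
force: [-0.1, 0.0, -0.7]
grip_width: 0.0759
grasp_force: 0.0
```

>>> arm_command:
  series: "0 8 0 0 0; 0 9 0 0 0; 0 6 0 0 0; 0 4 0 0 0; 0 3 0 0 0; 0 3 0 0 0; 0 3 0 0 0; 0 3 0 0 0; 0 3 0 0 0; 0 3 0 0 0; 0 3 0 0 0; 0 3 0 0 0; 0 3 0 0 0; 0 3 0 0 0; 0 2 0 0 0; 0 0 0 0 0; 0 0 0 0 0; 0 0 0 0 0; 0 0 0 0 0"

```text
time_s: 9.4
tool_pos: [0.5261, 0.026, 0.043]
tool_rot: [-180.0, -0.0, -3.7]
force: [0.2, 0.2, 0.5]
grip_width: 0.0869
grasp_force: 0.0
```

```bash
python3 - <<'E'
from h import *
b=cams.read_camera("scene");Cs=cam("scene");q=proj(Cs,[telemetry.get_obs()["tool_pos"]])[0].astype(int)
cv2.imwrite("pics/s3.png",cv2.resize(b[q[1]-50:q[1]+50,q[0]-50:q[0]+50],(600,600),interpolation=cv2.INTER_CUBIC))
E
```

```text
(no output)
```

View pics/s3.png

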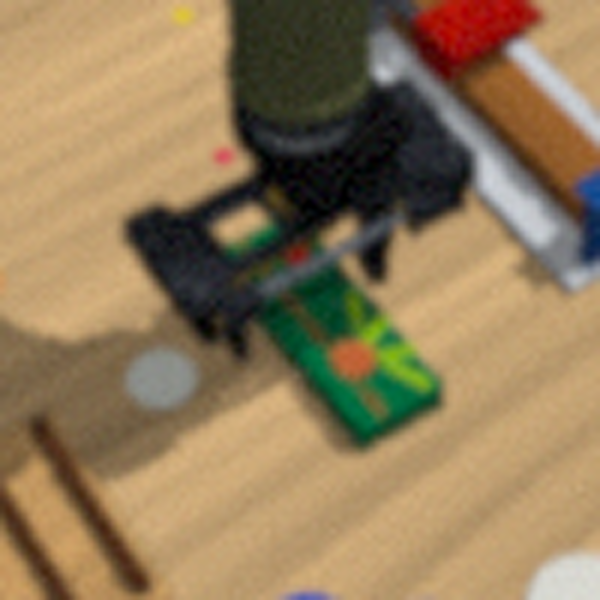

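The picture is up and the panel lies flat at crop (345,340), released. Next I'll hover and measure the panel and the holder.

>>> arm_command:
  series: "0 0 -15 0 0; 0 0 -25 0 0; -9 -11 -20 0 0; -9 -11 -20 0 0; -9 -11 -20 0 0; -9 -11 -20 0 0; -9 -11 -20 0 0; -9 -11 -20 0 0; -9 -11 -20 0 0; -9 -11 -15 0 0; -9 -11 0 0 0; 0 0 0 0 0; 0 0 0 0 0; 0 0 0 0 0; 0 0 0 0 0"

```text
time_s: 10.7
tool_pos: [0.4515, 0.1286, 0.2368]
tool_rot: [180.0, 0.1, -3.8]
force: [0.0, -0.2, 0.1]
grip_width: 0.0867
grasp_force: 0.0
```

```bash
cat > m.py <<'E'
from h import *
def meas(n,a,C):
  out=[]
  for nm,lo,hi,z in(("green",(35,70,15),(90,255,255),.024),("red",(0,150,60),(5,255,255),.071),("red2",(172,150,60),(180,255,255),.071),("blue",(105,120,30),(125,255,255),.071),("wood",(6,150,60),(14,235,200),.034)):
    m=cv2.morphologyEx(mask(a,lo,hi),cv2.MORPH_CLOSE,np.ones((9,9)) if nm=="green" else np.ones((3,3)))
    for r in rects(m,60 if n!="wrist" else 400):
        P=ray(C,cv2.boxPoints(r),z);c=P.mean(0);e=[P[1]-P[0],P[2]-P[1]];e.sort(key=np.linalg.norm)
        if .3<c[0]<.7 and -.03<c[1]<.33: print(n,nm,np.round(r[0]),"c",c.round(4)[:2],"size",[round(float(np.linalg.norm(v)),3) for v in e],"ang",round(float(np.degrees(np.arctan2(e[1][1],e[1][0]))),1))
E
python3 - <<'E'
from m import *
o=telemetry.get_obs();print(o["tool_pos"],o["tool_rot"])
C=cam("wrist")
for n in("wrist","top","scene"):
    a=cams.read_camera(n);cv2.imwrite(f"pics/{n}3.png",a);meas(n,a,C if n=="wrist" else cam(n))
E
```

```text
[0.45148208 0.12859115 0.23680348] [ 1.79980772e+02  1.16006319e-01 -3.76179939e+00]
wrist green [316. 103.] c [0.5274 0.0426] size [0.061, 0.161] ang -4.5
wrist red [162. 202.] c [0.4283 0.2391] size [0.047, 0.074] ang -93.7
wrist blue [148.  66.] c [0.58   0.2309] size [0.022, 0.07] ang -93.4
wrist wood [165. 136.] c [0.5014 0.2353] size [0.038, 0.121] ang 177.5
top green [238. 207.] c [0.5267 0.0428] size [0.061, 0.16] ang -3.4
top blue [183. 191.] c [0.5804 0.2305] size [0.021, 0.069] ang -90.1
top wood [184. 205.] c [0.5352 0.233 ] size [0.032, 0.062] ang -4.1
scene green [265. 183.] c [0.5318 0.0373] size [0.071, 0.175] ang -4.9
scene red [289. 132.] c [0.429  0.2313] size [0.054, 0.086] ang 94.2
scene blue [315. 162.] c [0.5953 0.2129] size [0.05, 0.082] ang 84.2
scene wood [299. 150.] c [0.4926 0.2282] size [0.043, 0.126] ang -2.5
```

View pics/wrist3.png

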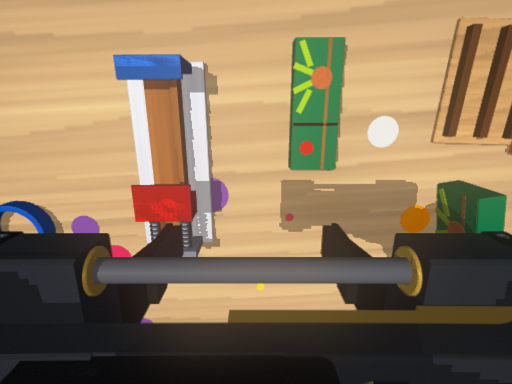

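Wrist view: the panel is flat at (316,103), picture up. The red jaw is at (162,202), the blue stop at (148,66). The measured sizes match the ones given. Now to the grasp.

>>> arm_command:
  series: "8 8 10 0 0; 9 9 20 0 0; 9 9 20 0 0; 9 9 20 0 0; 9 9 20 0 0; 9 9 20 0 0; 9 9 20 0 0; 9 9 20 0 0; 10 10 15 0 0; 0 0 10 0 0; 0 0 0 0 0; 0 0 0 0 0; 0 0 0 0 0"
  squeeze: 20

```text
time_s: 11.93
tool_pos: [0.5274, 0.0446, 0.0637]
tool_rot: [-180.0, -0.1, -3.6]
force: [1.2, 0.1, 0.7]
grip_width: 0.0869
grasp_force: 0.0
```

>>> arm_command:
  series: "0 2 10 0 0; 0 0 18 0 0; 0 0 15 0 0; 0 0 9 0 0; 0 0 5 0 0; 0 0 2.5 0 0; 0 0 0 0 0; 0 0 0 0 0"

```text
time_s: 12.6
tool_pos: [0.5277, 0.0419, 0.0041]
tool_rot: [180.0, -0.1, -3.7]
force: [-0.4, -0.2, 0.4]
grip_width: 0.0872
grasp_force: 0.0
```

>>> arm_command:
  series: "0 0 2 0 0; 0 0 0 0 80; 0 0 0 0 120; 0 0 0 0 160; 0 0 0 0 200; 0 0 0 0 200; 0 0 0 0 200; 0 0 0 0 200"

```text
time_s: 13.27
tool_pos: [0.5272, 0.0418, 0.0016]
tool_rot: [-180.0, -0.0, -3.7]
force: [-0.1, -0.0, 1.2]
grip_width: 0.0604
grasp_force: 20.0
```

>>> arm_command:
  series: "0 0 -10 0 255; 0 0 -20 0 255; 0 0 -25 0 255; 0 0 -25 0 255; 0 0 -20 0 255; 0 -10 0 -0.005 255; 0 -18 0 0 255; 0 -20 0 0 255; 0 -20 0 0 255; 0 -20 0 0 255; 0 -20 0 0 255; 0 -20 0 0 255; 0 -20 0 0 255; 0 -20 0 0 255; 0 -15 0 0 255; 0 -8 0 0 255; 0 0 0 0 255; 0 0 0 0 255; 0 0 0 0 255"

```text
time_s: 14.85
tool_pos: [0.5384, 0.2309, 0.101]
tool_rot: [179.9, 0.0, -3.5]
force: [-0.1, -0.8, -2.0]
grip_width: 0.0602
grasp_force: 20.0
```

```bash
cat > k.py <<'E'
from m import *
def hol():
    o=telemetry.get_obs();d=o["tool_pos"][:2]-[.5007,.2351]
    print("t",round(o["time_s"],2),"holder x,y mm",round(1e3*(d[0]*.9982-d[1]*.0593),1),round(1e3*(d[0]*.0593+d[1]*.9982),1),"z",round(1e3*o["tool_pos"][2],1),"rot",o["tool_rot"].round(2),"F",o["force"].round(1),"M",o["wrist_torque"].round(2),"grip",o["grip_width"].round(4),o["grasp_force"])
E
python3 - <<'E'
from k import *
hol()
C=cam("wrist");a=cams.read_camera("wrist");cv2.imwrite("pics/w4.png",a)
for r in rects(mask(a,(35,70,15),(90,255,255)),400):
    P=ray(C,cv2.boxPoints(r),telemetry.get_obs()["tool_pos"][2]+.0224);print(r,P.round(4).tolist())
E
```

```text
Traceback (most recent call last):
  File "k.py", line 4, in hol
    print("t",round(o["time_s"],2),"holder x,y mm",round(1e3*(d[0]*.9982-d[1]*.0593),1),round(1e3*(d[0]*.0593+d[1]*.9982),1),"z",round(1e3*o["tool_pos"][2],1),"rot",o["tool_rot"].round(2),"F",o["force"].round(1),"M",o["wrist_torque"].round(2),"grip",o["grip_width"].round(4),o["grasp_force"])
                                                                                                                                                                                                                                                          ^^^^^^^^^^^^^^^^^^^^^
AttributeError: 'float' object has no attribute 'round'
```

```bash
sed -i 's/o\["grip_width"\].round(4)/round(o["grip_width"],4)/' k.py
python3 - <<'E'
from k import *
hol()
C=cam("wrist");a=cams.read_camera("wrist");cv2.imwrite("pics/w4.png",a)
z=telemetry.get_obs()["tool_pos"][2]
for r in rects(mask(a,(35,70,15),(90,255,255)),400):
    P=ray(C,cv2.boxPoints(r),z+.0224);d=P[:,:2]-[.5007,.2351];print(r,(1e3*np.c_[d@[.9982,-.0593],d@[.0593,.9982]]).round(1).tolist())
E
```

```text
t 14.85 holder x,y mm 37.9 -2.0 z 101.0 rot [ 1.7991e+02  4.0000e-02 -3.4600e+00] F [-0.1 -0.8 -2. ] M [-0.01 -0.03 -0.01] grip 0.0602 19.999742656946182
((289.5, 296.0), (26.0, 27.0), 90.0) [[21.3, -15.7], [21.3, -30.9], [4.1, -31.7], [4.1, -16.1]]
((234.5, 296.0), (26.0, 69.0), 90.0) [[21.4, 27.1], [21.3, -11.8], [4.1, -12.0], [4.2, 27.9]]
((251.5, 180.0), (152.0, 125.0), 90.0) [[117.3, 27.4], [117.3, -31.1], [38.2, -36.1], [38.2, 32.2]]
```

>>> arm_command:
  series: "0 -2 8 0 255; 0 0 8 0 255; 0 0 5 0 255; 0 0 0 0 255; 0 0 0 0 255; 0 0 0 0 255"
  squeeze: 10

```text
time_s: 15.4
tool_pos: [0.5386, 0.2344, 0.0805]
tool_rot: [-180.0, 0.0, -3.4]
force: [0.8, 0.3, -0.9]
grip_width: 0.0598
grasp_force: 10.0
```

>>> arm_command:
  series: "0 1.5 3 0 255; 0 0 3 0 255; 0 0 2 0 255; 0 0 2 0 255; 0 0 1.5 0 255; 0 0 1.5 0 255; 0 0 0 0 255; 0 0 0 0 255"

```text
time_s: 16.07
tool_pos: [0.5385, 0.233, 0.0674]
tool_rot: [-180.0, -0.0, -3.4]
force: [-1.1, -0.8, -0.8]
grip_width: 0.0598
grasp_force: 10.0
```

```bash
python3 -c "
from k import *
hol()"
```

```text
t 16.07 holder x,y mm 37.8 0.2 z 67.4 rot [-1.7999e+02 -1.0000e-02 -3.3800e+00] F [-1.1 -0.8 -0.8] M [-0.02  0.2  -0.04] grip 0.0598 9.999708901159465
```

>>> arm_command:
  series: "0 0 1.5 0 255; 0 0 1.5 0 255; 0 0 1 0 255; 0 0 0 0 255; 0 0 0 0 255"

```text
time_s: 16.48
tool_pos: [0.5385, 0.2331, 0.0634]
tool_rot: [-180.0, 0.0, -3.4]
force: [-2.1, -0.1, 1.0]
grip_width: 0.0599
grasp_force: 10.0
```

```bash
python3 - <<'E'
from k import *
hol()
b=cams.read_camera("scene");cv2.imwrite("pics/s5.png",b)
C=cam("scene");q=proj(C,[telemetry.get_obs()["tool_pos"]])[0].astype(int)
cv2.imwrite("pics/s5c.png",cv2.resize(b[q[1]-50:q[1]+50,q[0]-50:q[0]+50],(600,600),interpolation=cv2.INTER_CUBIC))
E
```

```text
t 16.48 holder x,y mm 37.8 0.3 z 63.4 rot [-179.98    0.     -3.38] F [-2.1 -0.1  1. ] M [ 0.05  0.4  -0.02] grip 0.0599 9.99982469540555
```

View pics/s5c.png

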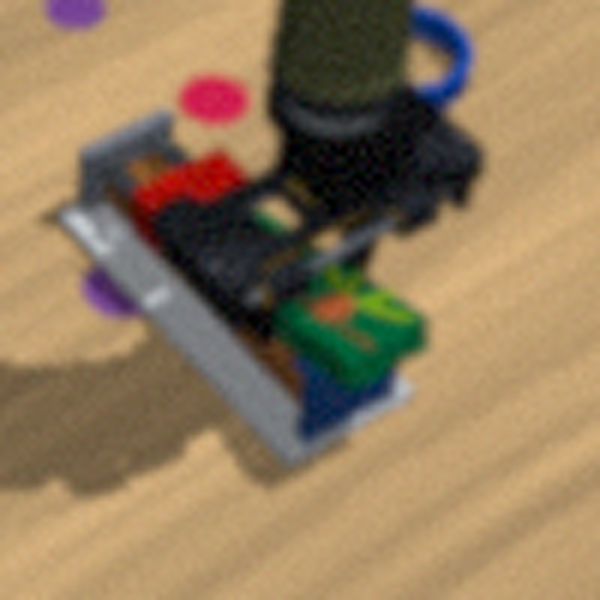

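The panel now tilts with its stop end raised, green end at crop (350,345) above the blue stop. I'll measure the tilt from the wrist view.

```bash
cat >> k.py <<'E'
def tilt(p=.016):
    o=telemetry.get_obs();C=cam("wrist");a=cams.read_camera("wrist")
    m=cv2.morphologyEx(mask(a,(35,70,15),(90,255,255)),cv2.MORPH_CLOSE,np.ones((5,5)));m[250:]=0
    x,y,w,h=cv2.boundingRect(max(cv2.findContours(m,cv2.RETR_EXTERNAL,cv2.CHAIN_APPROX_NONE)[0],key=cv2.contourArea))
    th=np.arange(-.1,.6,.005);k=np.radians(o["tool_rot"][2]);ux=np.array([np.cos(k),np.sin(k),0]);uz=np.array([0,0,1]);uy=np.cross(uz,ux)
    P=[o["tool_pos"]+ux*(.0795*np.cos(t)-(.0224-p)*np.sin(t))+uz*(p+.0795*np.sin(t)+(.0224-p)*np.cos(t)) for t in th]
    r=proj(C,P)[:,1];w2=proj(C,np.array(P)+.03*uy)[:,0]-proj(C,np.array(P)-.03*uy)[:,0]
    print("tilt by row",th[np.argmin(abs(r-y))],"row",y,"by width",th[np.argmin(abs(abs(w2)-w))],"w",w)
E
python3 -c "
from k import *
tilt()"
```

```text
tilt by row 0.10500000000000018 row 106 by width 0.2300000000000003 w 146
```

```bash
sed -i 's/^    print("tilt by row"/    print("pred",[(round(float(th[i]),2),int(r[i]),int(abs(w2[i]))) for i in range(0,140,16)])\n&/' k.py
python3 -c "
from k import *
tilt()
a=cams.read_camera('wrist');m=mask(a,(35,70,15),(90,255,255))
for v in range(100,185,8):
  i=np.where(m[v]>0)[0];print(v,(i.min(),i.max()) if len(i) else None)"
```

```text
pred [(-0.1, 103, 121), (-0.02, 103, 126), (0.06, 104, 132), (0.14, 107, 138), (0.22, 111, 145), (0.3, 116, 151), (0.38, 124, 158), (0.46, 133, 165), (0.54, 144, 172)]
tilt by row 0.10500000000000018 row 106 by width 0.2300000000000003 w 146
100 None
108 (np.int64(189), np.int64(315))
116 (np.int64(183), np.int64(320))
124 (np.int64(179), np.int64(324))
132 (np.int64(180), np.int64(323))
140 (np.int64(181), np.int64(322))
148 (np.int64(183), np.int64(321))
156 (np.int64(184), np.int64(320))
164 (np.int64(185), np.int64(319))
172 (np.int64(186), np.int64(318))
180 (np.int64(187), np.int64(317))
```

>>> arm_command:
  series: "0 0 1.5 0 255; 0 0 1 0 255; 0 0 0 0 255; 0 0 0 0 255; 0 0 0 0 255"

```text
time_s: 17.1
tool_pos: [0.5386, 0.2331, 0.0611]
tool_rot: [-180.0, -0.0, -3.4]
force: [-2.3, 1.1, 1.9]
grip_width: 0.0597
grasp_force: 10.0
```

```bash
python3 -c "
from k import *
hol();tilt()
a=cams.read_camera('wrist');m=mask(a,(35,70,15),(90,255,255))
for v in range(100,185,8):
  i=np.where(m[v]>0)[0];print(v,(i.min(),i.max()) if len(i) else None)"
```

```text
t 17.1 holder x,y mm 37.9 0.2 z 61.1 rot [-1.7999e+02 -1.0000e-02 -3.3900e+00] F [-2.3  1.1  1.9] M [0.06 0.49 0.02] grip 0.0597 10.000011004158296
pred [(-0.1, 103, 121), (-0.02, 103, 126), (0.06, 104, 132), (0.14, 107, 138), (0.22, 111, 145), (0.3, 116, 151), (0.38, 124, 158), (0.46, 133, 165), (0.54, 144, 172)]
tilt by row 0.18000000000000024 row 109 by width 0.3050000000000004 w 152
100 None
108 None
116 (np.int64(183), np.int64(320))
124 (np.int64(179), np.int64(324))
132 (np.int64(177), np.int64(327))
140 (np.int64(178), np.int64(325))
148 (np.int64(179), np.int64(324))
156 (np.int64(181), np.int64(323))
164 (np.int64(182), np.int64(321))
172 (np.int64(183), np.int64(320))
180 (np.int64(185), np.int64(319))
```

>>> arm_command:
  series: "-3 0 0 0 255; -3 0 0 0 255; -1 0 1 0 255; 0 0 1 0 255; 0 0 1 0 255; 0 0 1 0 255; 0 0 0 0 255; 0 0 0 0 255; 0 0 0 0 255"

```text
time_s: 17.95
tool_pos: [0.5323, 0.233, 0.059]
tool_rot: [179.9, -0.1, -3.4]
force: [-3.4, -2.3, 12.9]
grip_width: 0.0599
grasp_force: 10.0
```

```bash
python3 -c "
from k import *
hol();tilt()"
```

```text
t 17.95 holder x,y mm 31.6 -0.2 z 59.0 rot [ 1.7994e+02 -1.0000e-01 -3.4100e+00] F [-3.4 -2.3 12.9] M [-0.64  0.67  0.02] grip 0.0599 9.998340359779831
pred [(-0.1, 103, 120), (-0.02, 103, 126), (0.06, 104, 132), (0.14, 107, 138), (0.22, 111, 144), (0.3, 116, 151), (0.38, 123, 158), (0.46, 133, 165), (0.54, 144, 172)]
tilt by row 0.16000000000000023 row 108 by width 0.28000000000000036 w 150
```

>>> arm_command:
  series: "0 0 -2 0 255; -3 0 0 0 255; -4 0 0 0 255; -4 0 0 0 255; -4 0 0 0 255; 0 0 0 0 255; 0 0 0 0 255; 0 0 0 0 255"
  squeeze: 12

```text
time_s: 18.67
tool_pos: [0.5157, 0.2342, 0.0586]
tool_rot: [180.0, 0.1, -3.4]
force: [-0.7, -0.0, -0.2]
grip_width: 0.06
grasp_force: 12.0
```

```bash
python3 -c "
from k import *
hol();tilt()"
```

```text
t 18.67 holder x,y mm 15.0 0.0 z 58.6 rot [ 1.7998e+02  9.0000e-02 -3.3800e+00] F [-0.7 -0.  -0.2] M [0.05 0.3  0.01] grip 0.06 11.998789775243495
pred [(-0.1, 103, 121), (-0.02, 103, 126), (0.06, 104, 132), (0.14, 107, 138), (0.22, 111, 145), (0.3, 116, 151), (0.38, 124, 158), (0.46, 133, 165), (0.54, 145, 172)]
tilt by row 0.17500000000000024 row 109 by width 0.28000000000000036 w 150
```

>>> arm_command:
  series: "0 0 1 0 255; -3 0 0 0 255; -4 0 0 0 255; -4 0 0 0 255; -4 0 0 0 255; -4 0 0 0 255; 0 0 0 0 255; 0 0 0 0 255"
  squeeze: 25

```text
time_s: 19.38
tool_pos: [0.499, 0.2352, 0.0586]
tool_rot: [-180.0, -0.2, -3.4]
force: [5.8, -0.2, -0.8]
grip_width: 0.0602
grasp_force: 25.0
```

```bash
python3 -c "
from k import *
hol();tilt()
a=cams.read_camera('scene');cv2.imwrite('pics/s6.png',a);meas('scene',a,cam('scene'));a=cams.read_camera('top');meas('top',a,cam('top'))"
```

```text
t 19.38 holder x,y mm -1.7 -0.0 z 58.6 rot [-179.96   -0.21   -3.41] F [ 5.8 -0.2 -0.8] M [-0.08 -1.05  0.03] grip 0.0602 24.99950285302475
pred [(-0.1, 103, 120), (-0.02, 103, 126), (0.06, 104, 132), (0.14, 106, 138), (0.22, 110, 144), (0.3, 116, 151), (0.38, 123, 158), (0.46, 132, 165), (0.54, 144, 172)]
tilt by row 0.16500000000000023 row 108 by width 0.28500000000000036 w 150
scene blue [315. 162.] c [0.5954 0.2138] size [0.05, 0.083] ang 84.2
top green [202. 268.] c [0.3129 0.1686] size [0.068, 0.124] ang -142.7
top green [178. 220.] c [0.4812 0.2566] size [0.113, 0.201] ang -171.6
```

>>> arm_command:
  series: "-4 0 0 0 255; -4 0 0 0 255; -4 0 0 0 255; -3 0 0 0 255; -3 0 0 0 255; 0 0 0 0 255; 0 0 0 0 255; 0 0 0 0 255"

```text
time_s: 20.2
tool_pos: [0.4829, 0.236, 0.059]
tool_rot: [-179.9, -0.4, -3.4]
force: [7.1, 0.3, -1.7]
grip_width: 0.0599
grasp_force: 25.0
```

```bash
python3 -c "
from k import *
hol();tilt()"
```

```text
t 20.2 holder x,y mm -17.8 -0.1 z 59.0 rot [-179.92   -0.39   -3.44] F [ 7.1  0.3 -1.7] M [-0.15 -1.97  0.1 ] grip 0.0599 24.999354493338615
pred [(-0.1, 103, 120), (-0.02, 103, 126), (0.06, 104, 131), (0.14, 106, 138), (0.22, 110, 144), (0.3, 115, 151), (0.38, 123, 158), (0.46, 132, 165), (0.54, 143, 172)]
tilt by row 0.17000000000000023 row 108 by width 0.28500000000000036 w 150
```

>>> arm_command:
  series: "-2.5 0 0 0 255; 0 0 2 0 255; 0 0 2 0 255; 0 0 2 0 255; 0 0 2 0 255; 0 0 2 0 255; 0 0 2 0 255; 0 0 0 0 255; 0 0 0 0 255"
  squeeze: 18

```text
time_s: 21.0
tool_pos: [0.4832, 0.2362, 0.0483]
tool_rot: [-179.8, -0.7, -3.5]
force: [12.8, -1.4, 1.5]
grip_width: 0.0599
grasp_force: 18.0
```

```bash
python3 -c "
from k import *
hol();tilt()"
```

```text
t 21.0 holder x,y mm -17.5 0.1 z 48.3 rot [-179.85   -0.66   -3.48] F [12.8 -1.4  1.5] M [-0.31 -2.65  0.06] grip 0.0599 18.00024898722768
pred [(-0.1, 103, 120), (-0.02, 103, 125), (0.06, 104, 131), (0.14, 106, 137), (0.22, 110, 144), (0.3, 115, 150), (0.38, 122, 157), (0.46, 131, 164), (0.54, 142, 171)]
tilt by row -0.03999999999999995 row 101 by width 0.15500000000000022 w 139
```

>>> arm_command:
  series: "-2 0 0 0 255; -2 0 0 0 255; 0 0 2 0 255; 0 0 2 0 255; 0 0 2 0 255; 0 0 0 0 255; 0 0 0 0 255"
  squeeze: 20

```text
time_s: 21.63
tool_pos: [0.4803, 0.2364, 0.0427]
tool_rot: [-179.8, -0.8, -3.5]
force: [13.6, -1.0, 1.0]
grip_width: 0.0595
grasp_force: 20.0
```

```bash
python3 -c "
from k import *
hol();tilt()"
```

```text
t 21.63 holder x,y mm -20.5 0.1 z 42.7 rot [-179.82   -0.76   -3.5 ] F [13.6 -1.   1. ] M [-0.34 -2.99  0.11] grip 0.0595 20.000541592016816
pred [(-0.1, 103, 120), (-0.02, 103, 125), (0.06, 104, 131), (0.14, 106, 137), (0.22, 109, 144), (0.3, 115, 150), (0.38, 122, 157), (0.46, 131, 164), (0.54, 142, 171)]
tilt by row -0.03999999999999995 row 98 by width 0.09500000000000017 w 134
```

>>> arm_command:
  series: "0 0 2 0 255; 0 0 2 0 255; 0 0 2 0 255; 0 0 1 0 255; 0 0 0 0 255; 0 0 0 0 255"

```text
time_s: 22.18
tool_pos: [0.4795, 0.2365, 0.0353]
tool_rot: [-179.8, -0.7, -3.5]
force: [13.1, -1.4, -1.0]
grip_width: 0.0596
grasp_force: 20.0
```

```bash
python3 -c "
from k import *
hol();tilt()"
```

```text
t 22.18 holder x,y mm -21.2 0.2 z 35.3 rot [-179.83   -0.68   -3.49] F [13.1 -1.4 -1. ] M [-0.2  -2.76  0.1 ] grip 0.0596 20.000024379696697
pred [(-0.1, 103, 120), (-0.02, 103, 125), (0.06, 104, 131), (0.14, 106, 137), (0.22, 110, 144), (0.3, 115, 150), (0.38, 122, 157), (0.46, 131, 164), (0.54, 142, 171)]
tilt by row -0.03999999999999995 row 94 by width -0.004999999999999921 w 127
```

>>> arm_command:
  series: "2 0 1 0 255; 3 0 0 0 255; 3 0 0 0 255; 3 0 0 0 255; 2 0 0 0 255; 0 0 0 0 255; 0 0 0 0 255"

```text
time_s: 22.82
tool_pos: [0.4866, 0.2363, 0.0343]
tool_rot: [180.0, -0.1, -3.4]
force: [-2.9, -3.2, 14.6]
grip_width: 0.06
grasp_force: 20.0
```

```bash
python3 -c "
from k import *
hol();tilt();a=cams.read_camera('wrist');cv2.imwrite('pics/w7.png',a)"
```

```text
t 22.82 holder x,y mm -14.1 0.4 z 34.3 rot [ 1.7995e+02 -1.0000e-01 -3.3700e+00] F [-2.9 -3.2 14.6] M [-0.45  0.47  0.15] grip 0.06 20.00503145623952
pred [(-0.1, 103, 120), (-0.02, 103, 126), (0.06, 104, 132), (0.14, 107, 138), (0.22, 111, 144), (0.3, 116, 151), (0.38, 123, 158), (0.46, 133, 165), (0.54, 144, 172)]
tilt by row -0.04999999999999996 row 98 by width -0.1 w 84
```

View pics/w7.png

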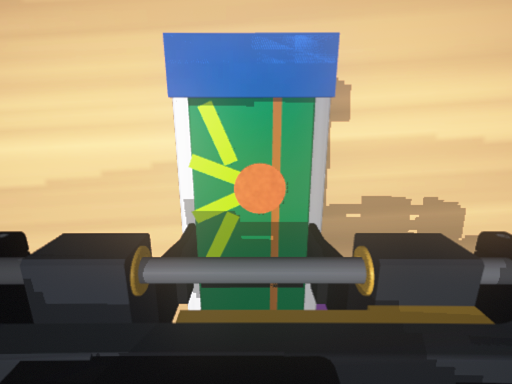

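The blue lip at rows 33–96 now covers the far end of the panel, and the panel lies between the white base strips. I'll carry on sliding it to the stop.

>>> arm_command:
  series: "0 0 -0.7 0 255; 2 0 0 0 255; 2 0 0 0 255; 2 0 0 0 255; 2 0 0 0 255; 0 0 0 0 255; 0 0 0 0 255"

```text
time_s: 23.5
tool_pos: [0.4939, 0.2359, 0.0343]
tool_rot: [180.0, -0.0, -3.4]
force: [-2.8, -2.7, 13.1]
grip_width: 0.0597
grasp_force: 20.0
```

```bash
python3 -c "
from k import *
hol()"
```

```text
t 23.5 holder x,y mm -6.8 0.4 z 34.3 rot [ 1.7996e+02 -2.0000e-02 -3.3600e+00] F [-2.8 -2.7 13.1] M [-0.33  0.4   0.15] grip 0.0597 20.003141805063933
```

>>> arm_command:
  series: "1.5 0 0 0 255; 1.5 0 0 0 255; 1.5 0 0 0 255; 1.5 0 0 0 255; 0 0 0 0 255; 0 0 0 0 255"

```text
time_s: 24.0
tool_pos: [0.4966, 0.2358, 0.0341]
tool_rot: [179.8, 0.3, -3.3]
force: [-10.6, -4.5, 18.4]
grip_width: 0.0598
grasp_force: 20.0
```

```bash
python3 -c "
from k import *
hol();C=cam('wrist');a=cams.read_camera('wrist');cv2.imwrite('pics/w8.png',a);meas('wrist',a,C)"
```

```text
t 24.0 holder x,y mm -4.1 0.4 z 34.1 rot [179.85   0.32  -3.33] F [-10.6  -4.5  18.4] M [-0.57  2.2   0.02] grip 0.0598 19.99978244653903
wrist green [252. 296.] c [0.4476 0.2382] size [0.021, 0.072] ang -93.4
wrist green [251. 190.] c [0.5227 0.2346] size [0.073, 0.087] ang -179.7
wrist blue [251.  92.] c [0.5801 0.2314] size [0.023, 0.068] ang -93.2
```

>>> arm_command:
  series: "-2 0 0 0 255; -1 0 0 0 255; 0 0 0 0 255; 0 0 0 0 200; 0 0 0 0 120; 0 0 0 0 0; 0 0 0 0 0; 0 0 0 0 0; 0 0 -15 0 0; 0 0 -25 0 0; 0 0 -25 0 100; 0 0 -15 0 200; 0 0 0 0 255; 0 0 0 0 255; 0 0 0 0 255; 0 0 0 0 255; 0 0 0 0 255; 0 0 0 0 255"

```text
time_s: 25.55
tool_pos: [0.4964, 0.2352, 0.1117]
tool_rot: [180.0, 0.1, -3.4]
force: [-0.0, 0.6, 0.3]
grip_width: 0.0417
grasp_force: 0.0
```

```bash
python3 -c "
from k import *
hol();C=cam('wrist');a=cams.read_camera('wrist');cv2.imwrite('pics/w9.png',a);meas('wrist',a,C)"
```

```text
t 25.55 holder x,y mm -4.3 -0.2 z 111.7 rot [ 1.7997e+02  1.0000e-01 -3.3800e+00] F [-0.   0.6  0.3] M [ 0.03 -0.    0.02] grip 0.0417 0.0
wrist green [250. 188.] c [0.5018 0.2363] size [0.068, 0.13] ang 178.9
wrist red [251. 296.] c [0.425  0.2398] size [0.024, 0.069] ang -93.3
wrist blue [250.  99.] c [0.5801 0.2314] size [0.022, 0.068] ang -93.3
```

>>> arm_command:
  series: "2 0 10 0 255; 2 0 15 0 255; 0 0 12 0 255; 0 0 8 0 255; 0 0 4 0 255; 0 0 2 0 255; 0 0 1 0 255; 0 0 0 0 255; 0 0 0 0 255"

```text
time_s: 26.35
tool_pos: [0.5014, 0.2353, 0.0612]
tool_rot: [-180.0, -0.1, -3.4]
force: [0.3, 0.1, 0.6]
grip_width: 0.0006
grasp_force: 0.0
```

>>> arm_command:
  series: "0 0 0.8 0 255; 0 0 0.8 0 255; 0 0 0 0 255; 0 0 0 0 255"

```text
time_s: 26.68
tool_pos: [0.5011, 0.2351, 0.0592]
tool_rot: [180.0, -0.0, -3.4]
force: [-0.2, -0.3, 0.7]
grip_width: 0.0003
grasp_force: 0.0
```

>>> arm_command:
  series: "0 0 0.7 0 255; 0 0 0.7 0 255; 0 0 0 0 255; 0 0 0 0 255"

```text
time_s: 27.02
tool_pos: [0.5012, 0.2351, 0.0584]
tool_rot: [180.0, -0.0, -3.4]
force: [-1.8, -0.0, 5.8]
grip_width: 0.0007
grasp_force: 2.8
```

>>> arm_command:
  series: "0 0 0.7 0 255; 0 0 0 0 255; 0 0 0 0 255"

```text
time_s: 27.27
tool_pos: [0.5012, 0.2352, 0.0584]
tool_rot: [179.9, -0.0, -3.4]
force: [-2.8, -0.9, 9.9]
grip_width: 0.0006
grasp_force: 5.1
```

>>> arm_command:
  series: "0 0 0.8 0 255; 0 0 0 0 255; 0 0 0 0 255; 0 0 -6 0 255; 20 0 0 0 255; 20 0 0 0 255; 0 0 0 0 255; 0 0 3 0 255; 0 0 1.5 0 255; 0 0 0.8 0 255; 0 0 0.6 0 255; 0 0 0 0 255; 0 0 0 0 255; 0 0 0 0 255"

```text
time_s: 28.43
tool_pos: [0.5413, 0.2328, 0.0584]
tool_rot: [179.9, -0.1, -3.4]
force: [-1.5, -2.1, 12.8]
grip_width: 0.0007
grasp_force: 6.3
```

>>> arm_command:
  series: "0 0 -6 0 255; -20 0 0 0 255; -20 0 0 0 255; -20 0 0 0 255; -20 0 0 0 255; 0 0 0 0 255; 0 0 3 0 255; 0 0 1.5 0 255; 0 0 0.8 0 255; 0 0 0.6 0 255; 0 0 0 0 255; 0 0 0 0 255; 0 0 0 0 255"

```text
time_s: 29.52
tool_pos: [0.4608, 0.2375, 0.0584]
tool_rot: [179.9, 0.1, -3.4]
force: [-8.2, -4.5, 21.8]
grip_width: 0.0007
grasp_force: 10.7
```

>>> arm_command:
  series: "0 0 -10 0 255; 0 0 -20 0 255; 0 0 -25 0 255; 0 0 -25 0 255; 0 0 -25 0 255; 0 0 -25 0 255; 0 0 -25 0 255; 0 0 -20 0 255; 0 0 0 0 255; 0 0 0 0 255; 0 0 0 0 255; 0 0 0 0 255"

```text
time_s: 30.52
tool_pos: [0.4607, 0.2369, 0.2301]
tool_rot: [180.0, 0.1, -3.4]
force: [0.5, -0.1, -0.1]
grip_width: 0.0007
grasp_force: 0.0
```

```bash
python3 - <<'E'
from k import *
hol();C=cam('wrist');a=cams.read_camera('wrist');cv2.imwrite('pics/w10.png',a);meas('wrist',a,C)
for r in rects(mask(a,(35,70,15),(90,255,255)),400):
    P=ray(C,cv2.boxPoints(r),.058);d=P[:,:2]-[.5007,.2351];print((1e3*np.c_[d@[.9982,-.0593],d@[.0593,.9982]]).round(1).tolist())
E
```

```text
t 30.52 holder x,y mm -40.0 -0.5 z 230.1 rot [ 1.7996e+02  1.2000e-01 -3.4100e+00] F [ 0.5 -0.1 -0.1] M [ 0.1   0.08 -0.01] grip 0.0007 0.0
wrist green [250. 140.] c [0.4983 0.2367] size [0.065, 0.148] ang 178.1
wrist red [251. 216.] c [0.4163 0.2402] size [0.042, 0.066] ang -93.3
wrist blue [250.  68.] c [0.5796 0.2311] size [0.022, 0.067] ang -93.3
[[-22.5, -14.2], [-22.5, -28.5], [-66.0, -29.5], [-66.1, -14.7]]
[[-22.5, 28.7], [-22.5, -9.4], [-66.1, -9.8], [-66.1, 29.7]]
[[-18.6, -12.7], [68.5, -13.4], [68.3, -28.6], [-18.9, -29.2]]
[[68.2, 30.9], [68.3, -8.6], [-18.9, -9.4], [-19.0, 33.3]]
```

View pics/w10.png

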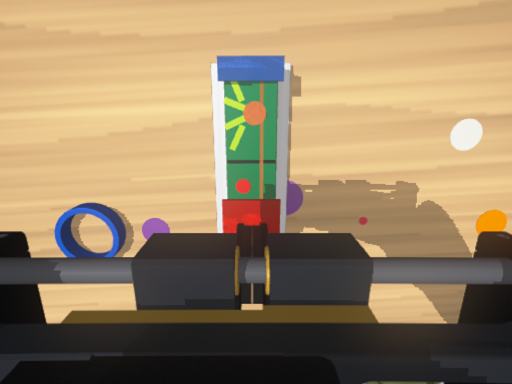

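The panel lies picture up between the red jaw (251,215) and the blue stop (250,68). It is centred to about 1 mm, with both ends under the lips, and its top measured 58.4 mm at all three pressed points. The gripper is clear, so I'm handing in.

```bash
python3 -c "
from cell import env
print(env.sign_off())"
```

```text
the job is handed in; nothing more can be done
None
```

The green panel was laid flat on the table picture up, released, taken again across its width, and is now clamped flat on the bed, picture up and centred between the red jaw and the blue stop; the job was handed in at about 31 s of the 67 s allowed, with no verdict shown.

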